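# Fetch the hemmed-in culture dish to the balance

## Robot

A 7-joint arm with a two-finger parallel gripper is mounted at the origin on the work surface. World frame = base frame: x ahead of the robot, y to its left, z up, the work surface at z = 0. Lengths are in m, angles in rad, forces in N, time in s.
With the tool pointing down it reaches from about 0.425 to 0.875 m from the base axis. Payload 4.7 kg.
Tool frame: the origin (TCP) lies midway between the tips of the shut fingers; the grasp point (between the pads) lies 19 mm behind it; z points along the fingers, y is the line along which they close (so a half turn about z gives the same grasp; the last joint's range is limited). The gripper opens to 85 mm and grips with 20 to 120 N. Pads are 22 mm wide; open, the fingers measure 114 mm over their backs; the gripper's body (76 mm by 85 mm) begins 54 mm behind the grasp point. The pads swing forward as they close: fully open they stand 13 mm farther back than shut.
Start: joints at [-1.283, 0.321, -0.07, 1.45, 0.023, 1.371, -0.057], TCP at [0.176, 0.626, 0.231] pointing down, gripper open.
Joint ranges: [-2.86, 2.86], [-0.3, 2.09], [-1.38, 1.24], [0.06, 2.45], [-1.56, 4.7], [0.09, 2.05], [-2.69, 2.69]. Speed limits (rad/s): [2.57, 2.57, 3.14, 3.14, 3.14, 3.14, 3.14].

## Interface

Orientations are given as a unit quaternion [w, x, y, z].
In Python, from workcell import ctrl gives the robot as it stands. Calls block until the motion is done:
- ctrl.move_pose(position, orientation): joint-space move of the TCP to a pose.
- ctrl.move_straight(position, rot=None, speed=0.15, guard=None): straight line of the TCP; rot=None keeps the orientation; speed is the mean speed in m/s. With guard (N) it stops when the force on the tool has changed by that much, and returns True; else False.
- ctrl.goto_joints(angles): joint-space move.
- ctrl.open_gripper() and ctrl.grab(): open the fingers fully, or close them until they stop; the grip force is fixed at half the most.
- ctrl.wait(seconds).
- ctrl.ik(position, orientation): joint angles nearest the present ones, or None.
- ctrl.sense(): the state.
- ctrl.camera(name): name is "scene" or "top" or "wrist"; returns a dict with "frame" (384x512x3 uint8, blue, green, red), "fx", "fy", "cx", "cy" (pixels), "R" (3x3) and "t" (3): a world point X has camera coordinates R X + t. Camera axes: x right, y down, z forward; pixel columns grow to the right and rows downward; lengths in m; the calibration is good to about 2 mm. A picture is of the moment at which its call begins. There is no depth.
A pose or a line that the arm cannot do raises ctrl.IKError and nothing moves.
- ctrl.close_job(): hands the job in; it is judged then, once.
The state is a dict: "time_s": time; "joint_positions": joint angles; "qvel": joint speeds; "joint_torque": joint torques, N m; "position": TCP position; "orientation": TCP orientation; "wrist_force": force on the tool from outside, world axes, zero at the start; "torque": the same for the moment, N m; "gripper_width": opening from 0.0 (shut) to 1.0 (fully open); "finger_force": force on a finger pad.
Only numpy, scipy, OpenCV 4.12 (cv2) and the standard library are available. Lean on these libraries where they do the work, as an engineer would, in place of code of your own. Each camera call takes 0.05 s, during which the arm holds its last target. There are 200 camera calls.

## Task

The small culture dish in the grey rack is hemmed in by two bottles and a jar: first stand all three upright in the aluminium side tray, and only then take the dish out and set it in the middle of the balance's pan, with the three still waiting in the tray. After that, put each bottle and the jar back on the very spot in the rack where it stood at the start. Keep everything upright, set things down without dropping them, and do not disturb the vial in the tray or the large dish on the bench.

Things in the scene. Friction and masses are not known exactly. Their poses are not given: they have to be found in the camera images.
- rack: Grey rack, fixed: plate 160 (x) x 200 (y) mm, 6 mm thick; wall 30 mm high on its back (+x) edge, inner face at x = 71 mm. Origin: centre of the underside, on the bench; z up. The small dish stands by the wall near (35, 0) mm; white discs flat on the plate at (33, 62), (33, -62), (-28, 0) carry the three containers (which on which varies), too close to the dish for a finger.
- side_tray: Shallow aluminium tray, fixed: 200 (x) x 260 (y) mm outside, walls 5 mm thick and 18 mm high, floor 5 mm above the bench. The side area for parking; a vial already stands near its -x wall. Origin: centre of the underside; z up.
- balance: White laboratory balance, fixed: housing 200 x 170 mm, 40 mm high, with a dark display on its -x part and a round flat steel pan 96 mm in diameter whose top is 55 mm above the bench. Origin: on the bench exactly below the centre of the pan; z up. The pan does not move.
- tall_bottle: Tall round amber bottle with a black cap, loose, about 0.2 kg: straight wall 44 mm in diameter up to 80 mm, total height 104 mm. Origin: centre of the underside; z up.
- square_bottle: Square white bottle with a narrower round blue cap, loose, about 0.22 kg: body 46 x 46 mm up to 76 mm, total height 96 mm. Origin: centre of the underside; z up, x and y square to its sides.
- jar: Squat round white jar with a black lid of the same diameter, loose, about 0.25 kg: 58 mm in diameter, 78 mm high, straight all the way. Origin: centre of the underside; z up.
- dish: The wanted small covered culture dish, pink, loose, 40 g: 56 mm in diameter (the top 8 mm; 53 mm below), 18 mm high. Origin: centre of the underside; z up. Stands in the rack among the three containers.
- vial: Bystander: small amber vial with a white cap, loose, 26 mm in diameter, 39 mm high, standing in the side tray near its -x wall (its axis 60 to 72 mm to -x of the tray's centre). Origin: centre of the underside.
- big_dish: Bystander: large covered culture dish, pink, loose, 90 mm in diameter, 16 mm high, alone on the bench near the robot. Origin: centre of the underside.

How it is judged:
By the outcome, as a careful person would: the job done as asked, in the order asked, and still so for the second after the job is handed in, with the robot touching nothing.
It also fails if it takes over 147 s, if anything falls off the work surface, if the arm or the gripper's body presses on something with over 40 N, if the wrist force passes 120 N, or if a joint passes its speed limit or range.

## Working session

There is one attempt and no reset: what is moved stays moved. The work goes in short steps, each a Python script; the robot and the scene stay as the last script left them, time stands still between calls to the robot, and variables do not carry over. Pictures are saved under pics/ and viewed, at most 14 in all, crops included, and the job is handed in when it is done.

```bash
mkdir -p pics; ls; python3 - <<'E'
from workcell import ctrl
import cv2,numpy as np
for n in("scene","top"):
    c=ctrl.camera(n); cv2.imwrite(f"pics/{n}0.png",cv2.resize(c["frame"],(800,600),interpolation=cv2.INTER_CUBIC))
    print(n,c["fx"],c["fy"],c["cx"],c["cy"],np.round(c["R"],3).tolist(),np.round(c["t"],3),(-c["R"].T@c["t"]).round(3) if hasattr(c["R"],'T') else '')
s=ctrl.sense();print(s)
E
```

```text
pics
workcell.py
scene 466.4234658638756 466.4234658638756 259.08569400135235 189.59037336124265 [[0.331, 0.944, -0.018], [0.678, -0.251, -0.691], [-0.657, 0.216, -0.722]] [-0.181 -0.336  1.557] [ 1.311 -0.25   0.889]
top 464.6602548305896 464.6602548305896 254.30841797449096 183.56880661440402 [[-0.016, -1.0, 0.024], [-0.997, 0.014, -0.07], [0.069, -0.025, -0.997]] [-0.023  0.56   1.219] [ 0.473 -0.     1.255]
{'time_s': 0.1, 'joint_positions': array([-1.28291535,  0.32175847, -0.07007986,  1.45155929,  0.02256757,
        1.37078382, -0.05688261]), 'qvel': array([-1.77946848e-03,  1.96452656e-05, -6.01512558e-04, -2.93577224e-03,
        1.00970104e-03,  6.63742994e-04,  4.14335449e-04]), 'joint_torque': array([ 2.89119098e-04, -4.94876647e+01, -3.83742889e-01, -3.15210807e+01,
        1.30739957e-02,  7.38992501e-03, -1.51528104e-05]), 'position': array([0.1756509 , 0.62531917, 0.23032342]), 'orientation': array([-8.65315955e-05,  1.36446316e-01,  9.90647092e-01, -8.56922492e-04]), 'wrist_force': array([ 0.04774197,  0.01667589, -0.14472234]), 'torque': array([-0.02050315, -0.01153797,  0.0218023 ]), 'finger_force': 0.0, 'gripper_width': 0.9978960725065099}
```

View pics/top0.png

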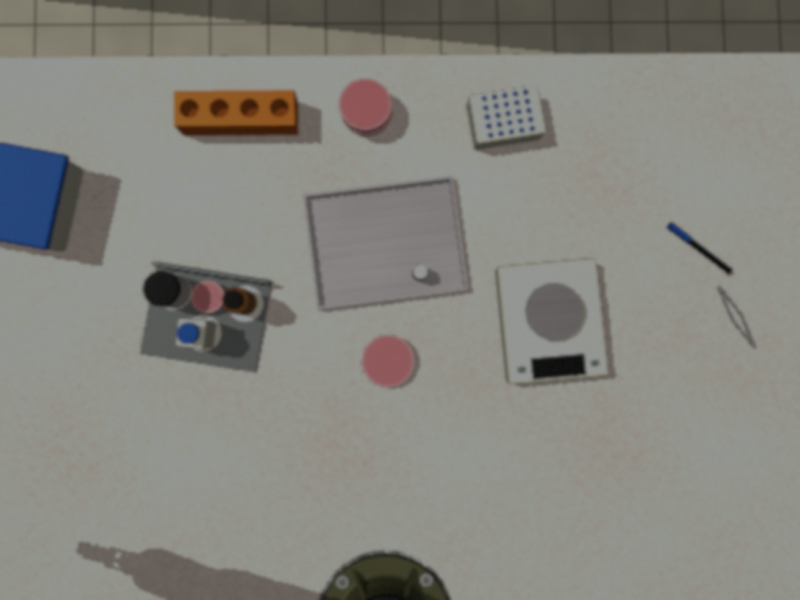

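View pics/scene0.png

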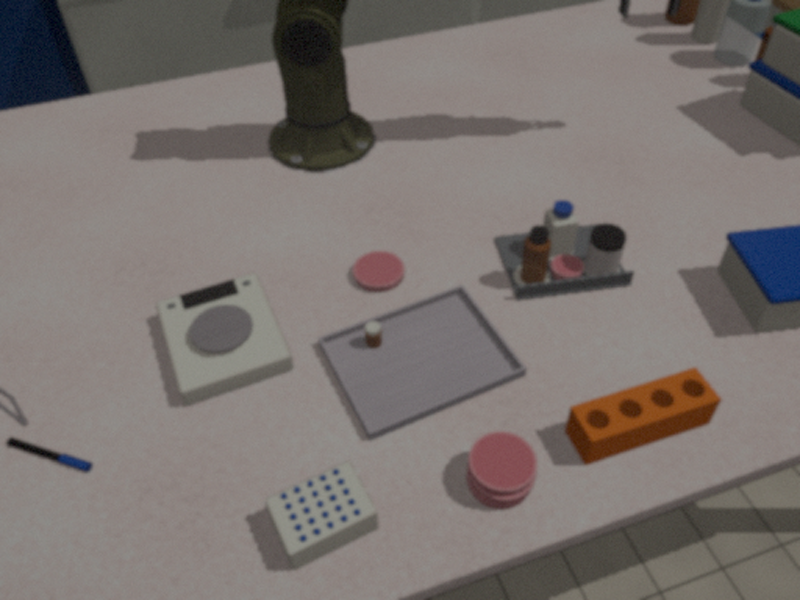

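The top view (800x600 scale) shows the rack around (207,315). Its jar is at (162,290), the dish at (210,297), the amber bottle at (238,300) and the square bottle at (190,333). The tray is around (388,243) with the vial at (421,272), the balance pan is at (555,312) and the big dish at (388,361). The scene view confirms the layout.

```bash
cat > h.py <<'E'
from workcell import ctrl
import cv2,numpy as np,pickle
from scipy.spatial.transform import Rotation as Ro
def shot(cam,name,crop=None,scale=1.5625):
    c=ctrl.camera(cam); pickle.dump(c,open(f"pics/{name}.pkl","wb")); save(name,crop,scale)
    return c
def save(name,crop=None,scale=1.5625,out=None):
    f=pickle.load(open(f"pics/{name}.pkl","rb"))["frame"]
    if crop: f=f[crop[1]:crop[3],crop[0]:crop[2]]
    cv2.imwrite(f"pics/{out or name}.png",cv2.resize(f,None,fx=scale,fy=scale,interpolation=cv2.INTER_CUBIC))
def px2w(c,u,v,z):
    if isinstance(c,str): c=pickle.load(open(f"pics/{c}.pkl","rb"))
    R,t=np.array(c["R"]),np.array(c["t"])
    d=R.T@np.array([(u-c["cx"])/c["fx"],(v-c["cy"])/c["fy"],1]); o=-R.T@t
    return (o+d*(z-o[2])/d[2])[:2]
def w2px(c,X):
    if isinstance(c,str): c=pickle.load(open(f"pics/{c}.pkl","rb"))
    p=np.array(c["R"])@np.array(X)+np.array(c["t"])
    return np.array([c["fx"]*p[0]/p[2]+c["cx"],c["fy"]*p[1]/p[2]+c["cy"]])
def down(yaw):
    # tool z down; tool y (closing line) at world angle yaw
    y=np.array([np.cos(yaw),np.sin(yaw),0]);z=np.array([0,0,-1.]);x=np.cross(y,z)
    return Ro.from_matrix(np.c_[x,y,z]).as_quat(scalar_first=True)
E
python3 - <<'E'
from h import *
c=shot("top","top1")
k=.64
for n,u,v,z in [("rackTL",156,264,.036),("rackTR",271,281,.036),("rackBL",141,353,.006),("rackBR",258,371,.006),("tray TL",307,196,.018),("TR",454,180,.018),("BR",470,291,.018),("BL",322,308,.018),("vial",421,272,.044),("pan",555,312,.055),("big",388,361,.016),("jar",162,288,.084),("amber",238,300,.11),("blue",189,333,.102),("dish",209,297,.024)]:
    print(n,px2w(c,u*k,v*k,z).round(3))
w=ctrl.camera("wrist");R=np.array(w["R"]);s=ctrl.sense()
T=Ro.from_quat(s["orientation"],scalar_first=True).as_matrix()
print("cam in tool",(T.T@(-R.T@w["t"]-s["position"])).round(3),(R@T).round(2).tolist(),w["fx"])
E
```

```text
rackTL [0.602 0.373]
rackTR [0.571 0.181]
rackBL [0.453 0.406]
rackBR [0.42  0.208]
tray TL [0.718 0.122]
TR [ 0.743 -0.132]
BR [ 0.55  -0.155]
BL [0.525 0.098]
vial [ 0.582 -0.07 ]
pan [ 0.511 -0.291]
big [ 0.433 -0.013]
jar [0.558 0.349]
amber [0.536 0.222]
blue [0.485 0.3  ]
dish [0.546 0.288]
cam in tool [ 0.071  0.    -0.144] [[0.0, 1.0, 0.0], [-0.96, 0.0, -0.28], [-0.28, -0.0, 0.96]] 273.70966720691393
```

```bash
python3 - <<'E'
from h import *
for n,p,yaw in [("wr",(.53,.29,.25),-np.pi/2-.16),("wt",(.66,-.015,.25),-np.pi/2+.12),("wb",(.53,-.29,.25),-np.pi/2)]:
    ctrl.move_pose(p,down(yaw)); ctrl.wait(.3); c=shot("wrist",n); print(n,ctrl.sense()["time_s"],ctrl.sense()["joint_positions"].round(2))
E
```

```text
wr 2.4 [-0.95  0.23  0.49  1.56 -0.11  1.38 -2.19]
wt 4.0083 [-0.51  0.38  0.66  1.42 -0.23  1.42 -1.3 ]
wb 5.525 [-0.24  0.27  0.84  1.57 -0.21  1.39 -0.95]
```

View pics/wr.png

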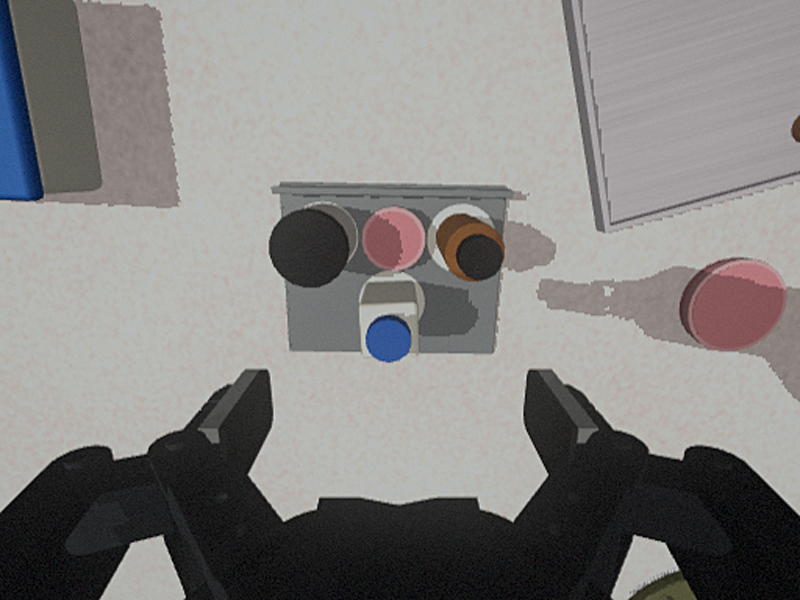

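View pics/wt.png

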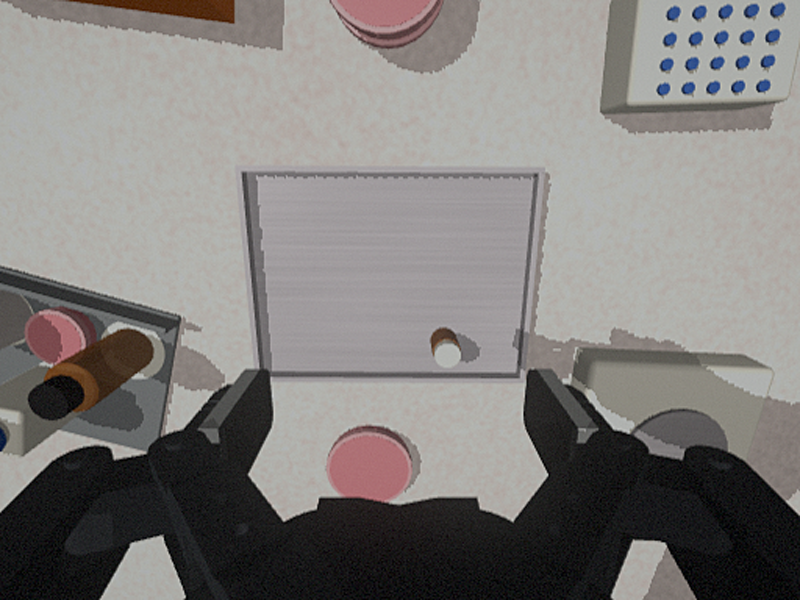

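View pics/wb.png

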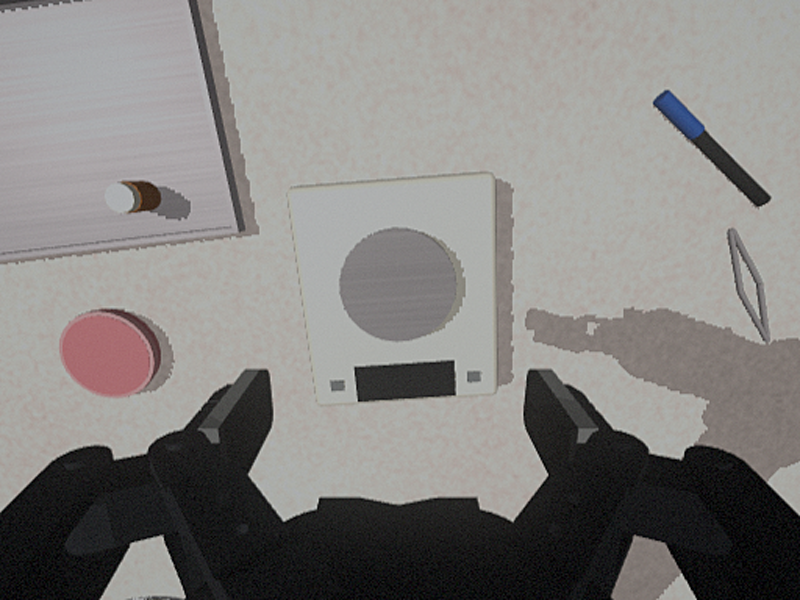

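Wrist views (800x600 scale):
- **Rack (wr):** the front plate edge runs from (290,352) to (495,353), with the wall at the top at about y=187. The jar lid is at (309,247), the small dish at (393,238), the amber cap at (480,256) and the blue cap at (388,338).
- **Tray (wt):** its corners are about (238,168), (544,168), (522,380) and (262,378), and the vial cap is at (447,354).
- **Balance (wb):** the pan is at (399,284).

Next I'll take an enlarged crop of the rack.

```bash
python3 - <<'E'
from h import *
save("wr",(165,108,345,238),4.4,"wrc")
k=.64
for n,im,u,v,z in [("trayTL","wt",238,168,.018),("TR","wt",544,168,.018),("BR","wt",523,381,.018),("BL","wt",262,380,.018),("vialcap","wt",447,354,.044),("vialcap","wb",120,197,.044),("pan","wb",399.5,284.5,.055),("big","wt",370,465,.016),("big","wb",108,354,.016),("trayBR","wb",242,232,.018)]:
    print(n,px2w(im,u*k,v*k,z).round(4))
# pan from top too
E
```

```text
trayTL [0.7187 0.1288]
TR [ 0.7502 -0.1269]
BR [ 0.5536 -0.1496]
BL [0.5238 0.102 ]
vialcap [ 0.5836 -0.0673]
vialcap [ 0.5833 -0.0676]
pan [ 0.5147 -0.2906]
big [ 0.4387 -0.0121]
big [ 0.4354 -0.0123]
trayBR [ 0.5523 -0.1527]
```

View pics/wrc.png

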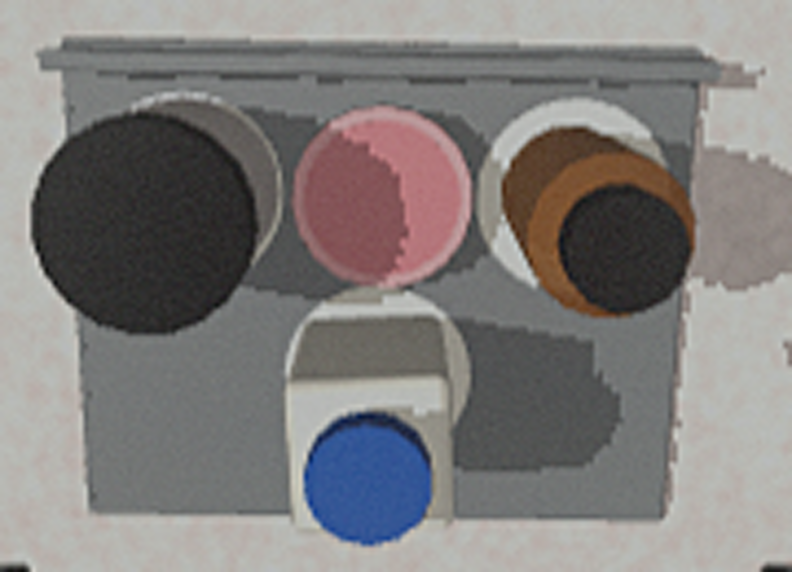

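Crop (×4.4, offset 165,108): the plate's front corners are (90,512) and (665,520), and the wall's inner foot is about (68,78) to (703,85). The dish centre is (383,197), the jar lid (144,221), the amber cap (625,249) and the blue cap (369,478). The discs are at about (577,195), (378,383) and (189,185).

```bash
python3 - <<'E'
from h import *
P={}
for n,u,v,z in [("BL",90,512,.006),("BR",665,520,.006),("FL",68,78,.006),("FR",703,86,.006),("discR",577,195,.006),("discF",378,383,.006),("discL",189,185,.006),("dish",383,197,.024),("jar",144,221.5,.084),("amber",625,249,.110),("ambshoulder",611,234,.086),("blue",369,478,.102),("sTL",289,378,.082),("sTR",452,376,.082),("sBL",292,530,.082),("sBR",450,525,.082)]:
    P[n]=px2w("wr",165+u/4.4,108+v/4.4,z); print(n,P[n].round(4))
mod=np.array([(-80,100),(-80,-100),(71,100),(71,-100),(33,-62),(-28,0),(33,62)])/1e3
obs=np.array([P[k] for k in("BL","BR","FL","FR","discR","discF","discL")])
def fit(mod,obs):
    m,o=mod.mean(0),obs.mean(0);U,S,V=np.linalg.svd((mod-m).T@(obs-o));R=(U@V).T
    return np.arctan2(R[1,0],R[0,0]),o-R@m,R
a,t,R=fit(mod,obs);print("rack",np.degrees(a),t.round(4),((obs-t)@R*1e3-mod*1e3).round(1).tolist())
for n in("dish","jar","amber","ambshoulder","blue","sTL","sTR","sBL","sBR"):print(n,(R.T@(P[n]-t)*1e3).round(1))
k=.64
obs=np.array([px2w("wt",u*k,v*k,.018) for u,v in((238,168),(544,168),(523,381),(262,380))])
mod=np.array([(100,130),(100,-130),(-100,-130),(-100,130)])/1e3
a,t,R=fit(mod,obs);print("tray",np.degrees(a),t.round(4),((obs-t)@R*1e3).round(1).tolist())
print("vial in tray",R.T@(np.array([.5835,-.0675])-t))
E
```

```text
BL [0.4522 0.4098]
BR [0.4177 0.2125]
FL [0.597  0.3832]
FR [0.5631 0.1866]
discR [0.5352 0.2297]
discF [0.4828 0.3032]
discL [0.5581 0.3525]
dish [0.547 0.291]
jar [0.5591 0.3513]
amber [0.5379 0.2332]
ambshoulder [0.5371 0.2324]
blue [0.4866 0.3038]
sTL [0.5109 0.3222]
sTR [0.5045 0.2785]
sBL [0.4668 0.3294]
sBR [0.4613 0.2854]
rack -10.07762699823842 [0.5123 0.2973] [[1.1, 0.2], [1.6, -0.1], [-2.7, -0.6], [-1.7, -0.1], [1.4, -0.6], [-2.2, 0.7], [2.4, 0.4]]
dish [35.3 -0.1]
jar [36.6 61.4]
amber [ 36.4 -58.6]
ambshoulder [ 35.8 -59.5]
blue [-26.5   2. ]
sTL [-5.8 24.3]
sTR [ -4.4 -19.9]
sBL [-50.4  23.7]
sBR [-48.1 -20.7]
tray 7.006931793365081 [ 0.6366 -0.0114] [[98.6, 129.1], [98.7, -128.4], [-99.2, -127.0], [-98.1, 126.3]]
vial in tray [-0.05951618 -0.04919448]
```

```bash
python3 - <<'E'
from h import *
D=np.radians
rack=(.5123,.2973);
def q(p,y):
    try:r=ctrl.ik(p,down(y))
    except Exception as e:return e
    return None if r is None else np.round(r,2)
print("rev",q((.5,.3,.25),D(80)))
for y in(-100,80):
    for z in(.046,.2): print("rack",y,z,q((.547,.291,z),D(y)),q((.4845,.302,z),D(y)))
for y in(-173,7):
    for z in(.046,.2): print("tray",y,z,q((.67,.08,z),D(y)),q((.69,-.1,z),D(y)))
for y in(-90,90,0): print("bal",y,q((.5147,-.29,.06),D(y)))
ctrl.move_pose((.5,.3,.25),down(D(80))); ctrl.wait(.3); shot("wrist","wrev",(120,80,370,270),3.2); print(ctrl.sense()["time_s"])
for X in [(.547,.291,.024),(.56,.35,.084),(.4866,.304,.102)]: print(w2px("wrev",X))
E
```

```text
rev [-1.03  0.18  0.51  1.61 -0.09  1.37  0.88]
rack -100 0.046 [-1.07  0.48  0.67  1.75 -0.34  1.03 -2.02] [-1.12  0.36  0.61  1.87 -0.25  0.99 -2.15]
rack -100 0.2 [-1.03  0.3   0.61  1.59 -0.18  1.3  -2.14] [-1.07  0.18  0.53  1.71 -0.09  1.27 -2.27]
rack 80 0.046 [-0.83  0.42  0.36  1.74 -0.17  1.01  0.99] [-0.98  0.34  0.44  1.86 -0.17  0.98  0.93]
rack 80 0.2 [-0.9   0.28  0.44  1.59 -0.13  1.29  0.96] [-1.05  0.18  0.5   1.71 -0.09  1.27  0.87]
tray -173 0.046 [ 0.62  0.87 -1.18  1.55  0.82  1.3   2.59] [-0.5   0.72  0.88  1.54 -0.59  1.17 -2.52]
tray -173 0.2 [ 0.65  0.76 -1.32  1.39  0.74  1.53  2.65] [-0.53  0.59  0.95  1.39 -0.48  1.41 -2.6 ]
tray 7 0.046 [-0.5   0.54  0.45  1.59 -0.26  1.07  0.15] [-0.2   0.58  0.42  1.53 -0.25  1.09  0.4 ]
tray 7 0.2 [-0.53  0.42  0.51  1.44 -0.2   1.34  0.11] [-0.22  0.46  0.46  1.38 -0.2   1.35  0.36]
bal -90 [-0.17  0.42  0.77  1.81 -0.34  1.04 -0.83]
bal 90 [ 1.37  0.66 -1.18  1.76  0.66  1.18  1.57]
bal 0 [ 0.    0.37  0.56  1.81 -0.23  1.02  0.65]
7.9917
[254.07347547 198.16271523]
[303.79941482 215.27763912]
[256.06012366 165.82713064]
```

View pics/wrev.png

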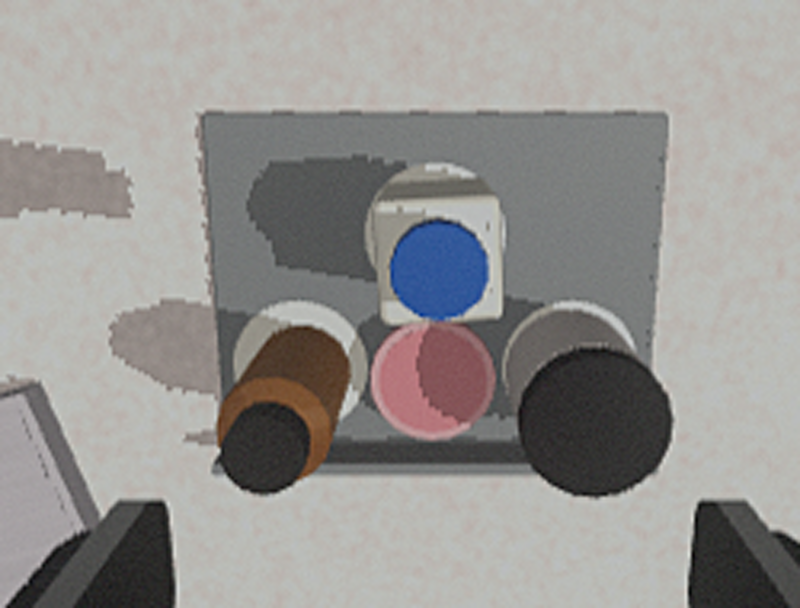

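Reversed view (×3.2, offset 120,80): the dish is at (432.5,379), the jar lid (595.5,421.5), the amber cap (264.5,448) and the blue cap (439,270.5). The plate's front corners are (203,113) and (667,114).

```bash
python3 - <<'E'
from h import *
w={"dish":(.547,.291),"jar":(.5591,.3513),"amber":(.5379,.2332),"blue":(.4866,.3038),"FRc":(.4177,.2125),"FLc":(.4522,.4098)}
R=Ro.from_euler('z',-10.08,degrees=True).as_matrix()[:2,:2];m=[]
for n,u,v,z in [("dish",432.5,379,.024),("jar",595.5,421.5,.084),("amber",264.5,448,.110),("blue",439,270.5,.102),("FRc",203,113,.006),("FLc",667,114,.006)]:
    p=px2w("wrev",120+u/3.2,80+v/3.2,z); d=p-w[n]; m.append((p+w[n])/2); print(n,p.round(4),"diff rack frame mm",(R.T@d*1e3).round(1),"mean",m[-1].round(4))
c=m[0]  # 
for i,n in enumerate(w): print(n,(R.T@(m[i]-m[0])*1e3).round(1))
E
```

```text
dish [0.5477 0.2924] diff rack frame mm [0.4 1.5] mean [0.5473 0.2917]
jar [0.5559 0.3533] diff rack frame mm [-3.5  1.4] mean [0.5575 0.3523]
amber [0.5351 0.235 ] diff rack frame mm [-3.   1.2] mean [0.5365 0.2341]
blue [0.4854 0.3054] diff rack frame mm [-1.5  1.4] mean [0.486  0.3046]
FRc [0.4188 0.2155] diff rack frame mm [0.5 3.2] mean [0.4182 0.214 ]
FLc [0.4537 0.4108] diff rack frame mm [1.3 1.2] mean [0.4529 0.4103]
dish [0. 0.]
jar [-0.6 61.4]
amber [ -0.6 -58.6]
blue [-62.6   2. ]
FRc [-113.5  -99.1]
FLc [-113.7  100.2]
```

```bash
cat >> h.py <<'E'
D=np.radians
RACK={"jar":(.5575,.3523,80),"amber":(.5365,.2341,80),"sq":(.486,.3046,81.4)}
_T=Ro.from_euler('z',7,degrees=True).as_matrix()[:2,:2]
def tr(x,y): return tuple(np.array([.6366,-.0114])+_T@np.array([x,y])/1e3)+(7,)
TRAY={"jar":tr(40,82),"amber":tr(40,0),"sq":tr(40,-82)}
HI=.2
def st(m):
    s=ctrl.sense();print(m,"t%.1f"%s["time_s"],s["position"].round(4),"w%.3f"%s["gripper_width"],"ff%.1f"%s["finger_force"],s["wrist_force"].round(1))
def pick(P,z,hi=HI):
    ctrl.move_pose((P[0],P[1],hi),down(D(P[2])))
    if ctrl.move_straight((P[0],P[1],z),speed=.12,guard=15): print("GUARD down!");st("");raise SystemExit
    ctrl.grab(); st("grab"); ctrl.move_straight((P[0],P[1],hi),speed=.15); st("up")
def place(P,z,hi=HI):
    ctrl.move_pose((P[0],P[1],hi),down(D(P[2])))
    ctrl.move_straight((P[0],P[1],z+.006),speed=.13); ctrl.wait(.15)
    g=ctrl.move_straight((P[0],P[1],z-.004),speed=.015,guard=3); print("contact",g); st("down")
    ctrl.open_gripper(); ctrl.move_straight((P[0],P[1],hi),speed=.18)
E
python3 - <<'E'
from h import *
pick(RACK["jar"],.046); place(TRAY["jar"],.045); st("end")
shot("wrist","w1")
E
```

```text
grab t10.3 [0.5581 0.3528 0.0469] w0.666 ff64.3 [0.5 0.3 3.9]
up t11.4 [0.5568 0.3519 0.1986] w0.662 ff64.0 [ 0.1  0.6 -1.9]
contact True
down t14.5 [0.6664 0.0749 0.0459] w0.665 ff64.5 [-0.7  0.3  5.1]
end t15.9 [0.6655 0.075  0.1987] w1.003 ff0.0 [ 0.7  0.7 -0.7]
```

View pics/w1.png

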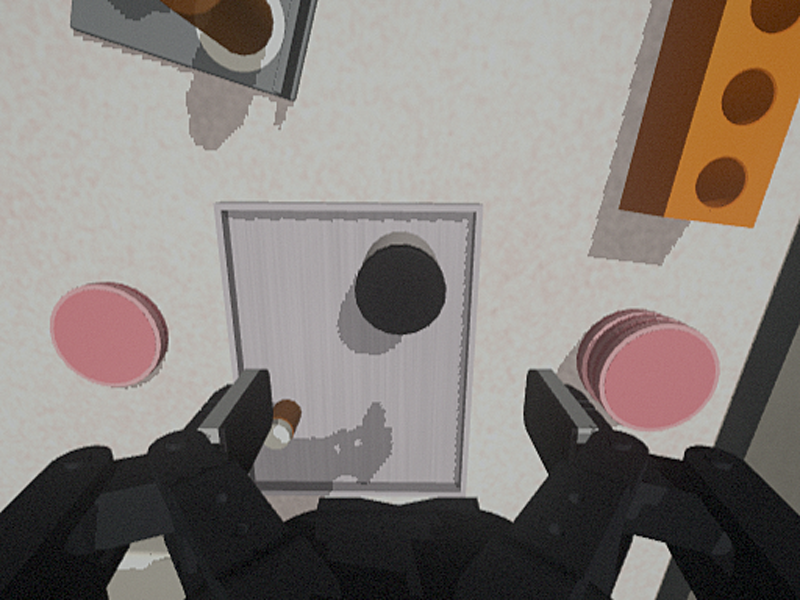

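The jar stands upright in the tray, with its lid at (400,290). I'll move the two bottles next.

```bash
python3 - <<'E'
from h import *
for n in("amber","sq"):
    pick(RACK[n],.046); place(TRAY[n],.045); st(n)
ctrl.move_pose((.53,.295,.2),down(D(80))); ctrl.wait(.2)
shot("wrist","w2"); shot("top","t2",(150,90,512,260),2.2)
E
```

```text
grab t18.7 [0.5367 0.2341 0.0466] w0.503 ff60.9 [-0.9 -0.7  3.9]
up t19.8 [0.5358 0.2338 0.1987] w0.500 ff61.1 [-0.8  0.8 -3.3]
contact True
down t22.8 [ 0.6764 -0.0065  0.0456] w0.508 ff61.6 [-0.6 -0.7  3.9]
amber t24.3 [ 0.6756 -0.0063  0.1987] w0.998 ff0.0 [-0.1 -0.6 -0.6]
grab t27.6 [0.4866 0.3049 0.0467] w0.526 ff61.5 [0.3 0.7 4.3]
up t28.8 [0.4853 0.3043 0.1989] w0.529 ff61.0 [-0.4  0.5 -1.4]
contact True
down t32.3 [ 0.6864 -0.0878  0.0457] w0.529 ff61.3 [-0.9 -0.4  4.8]
sq t33.8 [ 0.6857 -0.0875  0.1987] w1.001 ff0.0 [-0.1 -0.2 -0. ]
```

View pics/w2.png

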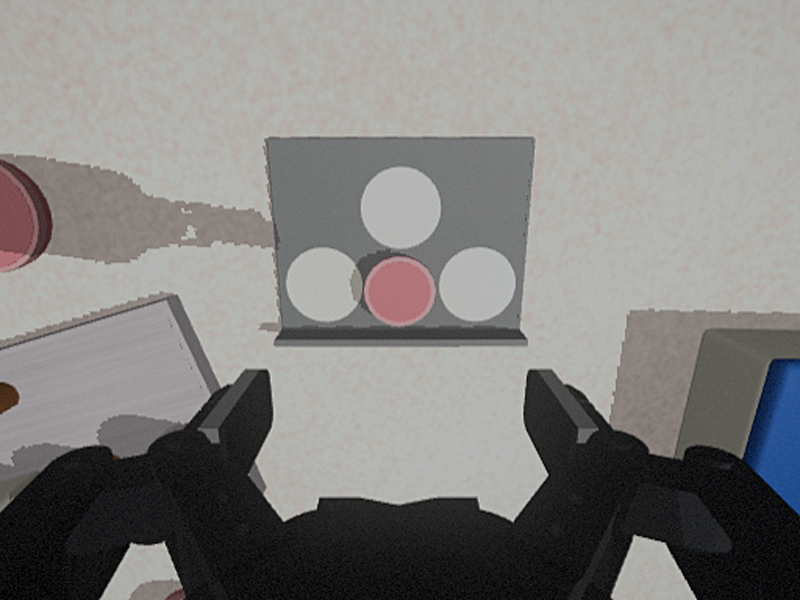

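View pics/t2.png

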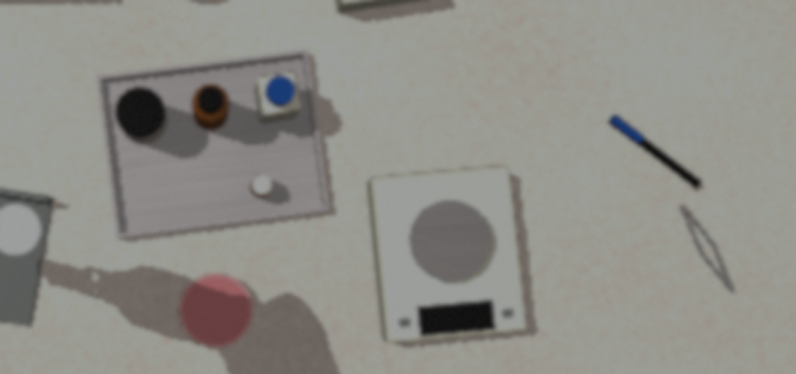

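The rack now holds only the dish, at (399,291), and the three empty discs. The tray holds all three containers upright, and the vial has not moved. Dish next.

```bash
python3 - <<'E'
from h import *
o=px2w("w2",400*.64,137*.64,.006)
R=Ro.from_euler('z',-10.05,degrees=True).as_matrix()[:2,:2]
for n,u,v,z in[("front",401,207,.006),("amberdisc",324,284.5,.006),("jardisc",477.5,284,.006),("dish",399.5,291,.024)]:
    p=px2w("w2",u*.64,v*.64,z);print(n,p.round(4),(R.T@(p-o)*1e3-[80,0]).round(1))
pick((.5473,.2917,80),.011); place((.514,-.290,0),.060); st("dish")
ctrl.wait(.2);shot("wrist","w3")
E
```

```text
front [0.4858 0.3046] [-29.    0.8]
amberdisc [0.5359 0.232 ] [ 32.9 -62. ]
jardisc [0.5574 0.3554] [32.6 63.3]
dish [0.5473 0.2925] [33.6 -0.4]
grab t38.0 [0.5479 0.292  0.0121] w0.625 ff62.3 [-1.7  1.3  5.2]
up t39.4 [0.5467 0.2915 0.199 ] w0.623 ff62.8 [-0.  -0.5 -0.6]
contact True
down t43.2 [ 0.5142 -0.29    0.0611] w0.618 ff63.3 [-0.4  0.1  3.7]
dish t44.6 [ 0.5135 -0.2894  0.1989] w1.000 ff0.0 [-0.2  0.2 -1.2]
```

View pics/w3.png

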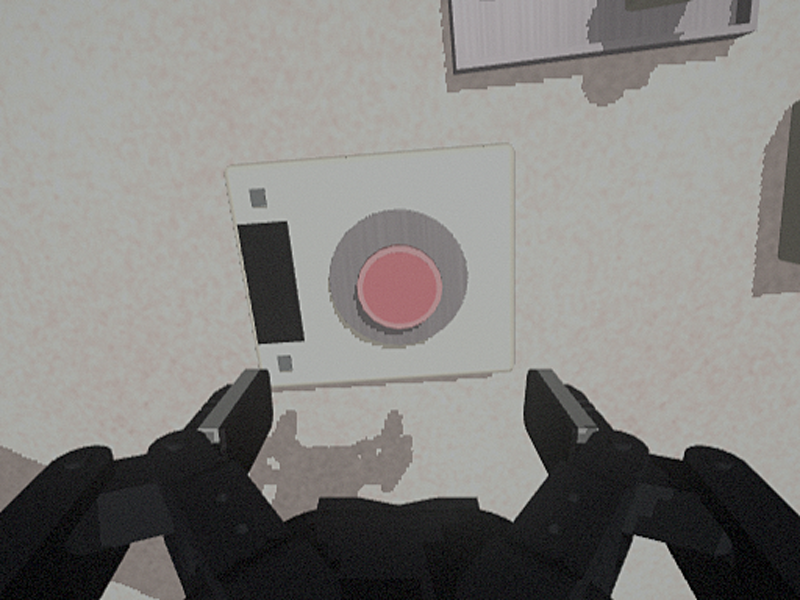

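The dish sits flat on the pan: dish at (399.5,287), pan at (398,278), with the small offset mostly parallax. I'll work out the true offset and recheck for scale bias in the spots.

```bash
python3 - <<'E'
from h import *
k=.64
print("dish",px2w("w3",399.5*k,287*k,.073),"pan",px2w("w3",398*k,278*k,.055))
f=lambda u,v,z:px2w("wr",165+u/4.4,108+v/4.4,z)
g=lambda u,v,z:px2w("wrev",120+u/3.2,80+v/3.2,z)
L=np.linalg.norm
print("lid58 wr",L(f(31,221,.084)-f(257,221,.084)),L(f(144,110,.084)-f(144,333,.084)),"wrev",L(g(518,421,.084)-g(673,421,.084)),L(g(595,347,.084)-g(595,496,.084)))
print("dish56",L(f(294,197,.024)-f(472,197,.024)),L(g(371,379,.024)-g(494,379,.024)))
print("sq46",L(f(289,378,.082)-f(452,376,.082)),L(g(375,200,.082)-g(501,196,.082)))
# predicted lid extents in wr/wrev for jar and cap centre positions in rack frame
o=np.array([.5143,.2983]);R=Ro.from_euler('z',-10.05,degrees=True).as_matrix()[:2,:2]
for nm,im,off,s,dx in(("wr","wr",(165,108),4.4,(-.5,.7)),("wrev","wrev",(120,80),3.2,(.5,-.7))):
  for n,c,z in(("jar",(33,62),.084),("amber",(33,-62),.110),("blue",(-28,0),.102),("dish",(34,0),.024),("discA",(33,-62),.006),("cornR",(-80,-100),.006),("cornL",(-80,100),.006)):
    p=o+R@(np.array(c)/1e3); uv=(w2px(im,(*p,z))-off)*s; print(nm,n,uv.round(0))
E
```

```text
dish [ 0.51443041 -0.28936646] pan [ 0.51342019 -0.28764862]
lid58 wr 0.058567360528861794 0.05832287084939648 wrev 0.058456128108008105 0.059989632760721216
dish56 0.05475743285396417 0.054590857768358
sq46 0.04413556486915375 0.044483377435917314
wr jar [137. 228.]
wr amber [633. 256.]
wr blue [371. 477.]
wr dish [378. 195.]
wr discA [571. 194.]
wr cornR [661. 519.]
wr cornL [ 87. 510.]
wrev jar [597. 426.]
wrev amber [255. 452.]
wrev blue [433. 275.]
wrev dish [432. 379.]
wrev discA [298. 365.]
wrev cornR [199. 112.]
wrev cornL [667. 112.]
```

The dish is within about 2 mm of the pan centre, and the measured start spots hold up. I'll return the containers now.

```bash
python3 - <<'E'
from h import *
for n in("sq","amber","jar"):
    pick(TRAY[n],.045); place(RACK[n],.046); st(n)
ctrl.move_pose((.53,.29,.25),down(-np.pi/2-.16)); ctrl.wait(.3)
shot("wrist","w4",(165,108,345,238),4.4); shot("top","t4",(60,90,512,260),1.75)
E
```

```text
grab t47.8 [ 0.6867 -0.088   0.0457] w0.533 ff61.4 [-0.   0.2  2.7]
up t49.0 [ 0.6857 -0.0876  0.1987] w0.534 ff61.0 [-0.5 -0.8 -1.4]
contact True
down t52.5 [0.486  0.3047 0.0466] w0.533 ff61.6 [0.2 0.6 5. ]
sq t54.0 [0.4853 0.3043 0.1989] w1.001 ff0.0 [ 0.6  0.  -0.2]
grab t57.2 [ 0.6763 -0.0065  0.0456] w0.496 ff61.0 [-3.  -0.3  3.8]
up t58.4 [ 0.6756 -0.0063  0.1987] w0.499 ff61.1 [ 0.1 -0.2 -2.3]
contact True
down t61.4 [0.5366 0.2342 0.0465] w0.502 ff61.7 [-0.2  1.1  3.7]
amber t62.9 [0.5358 0.2339 0.1989] w1.002 ff0.0 [ 0.4 -0.2 -0.4]
grab t65.5 [0.6668 0.0748 0.0459] w0.663 ff64.5 [-0.9  0.5  5.4]
up t66.7 [0.6656 0.075  0.1987] w0.664 ff64.2 [ 0.4  0.4 -1.9]
contact True
down t69.8 [0.5576 0.3524 0.0469] w0.667 ff64.7 [ 0.1 -0.3  4.7]
jar t71.2 [0.5568 0.3521 0.1987] w1.001 ff0.0 [-0.4  0.9  0.5]
```

View pics/w4.png

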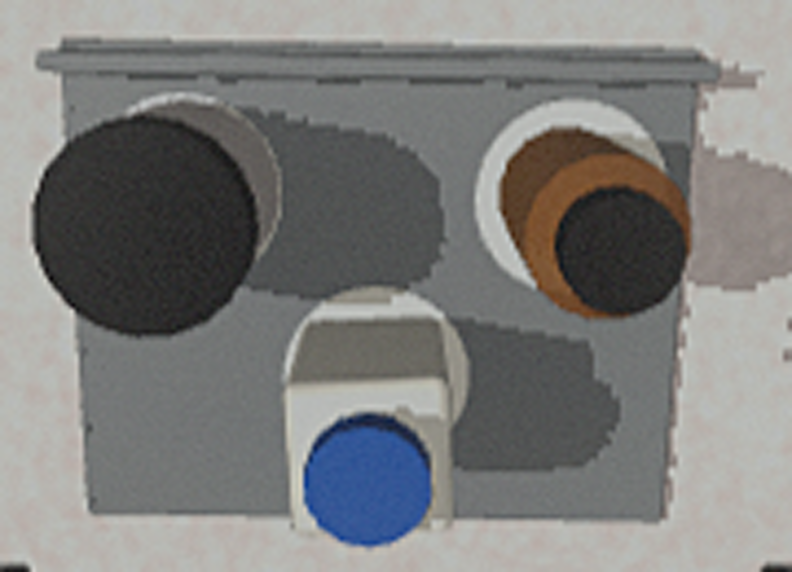

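View pics/t4.png

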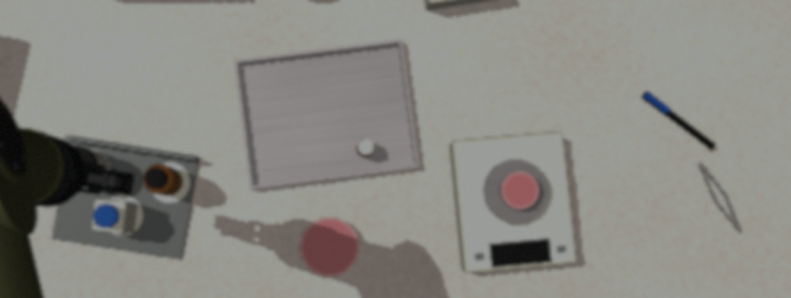

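The repeat view matches the first one to within about 3 crop pixels (under 1 mm): jar (145,224), amber cap (622,250), blue cap (368,479). The dish is on the pan, and the vial and large dish have not moved.

```bash
python3 -c "
from workcell import ctrl
print(ctrl.close_job())"
```

```text
the job is handed in; nothing more can be done
None
```

The job is handed in: the dish stands within about 2 mm of the pan's centre, both bottles and the jar are back upright within about 1 mm of their starting spots by the camera, and the vial and large dish look unmoved; the robot took about 73 s.

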